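Release the hidden latch of a fuse box with a push rod and open its lid

TASK

The lid of the fuse box on the counter is latched. Take the slim push rod from the tool rack, feel with it through the narrow slot of the latch tower for the hidden latch tab and press the tab gently until the lid springs ajar (the plastic cracks if it is pushed hard). Stand the rod back in the rack, swing the lid fully open so that it stays back, and leave everything else where it is.

Things in the scene. Friction and masses are not known exactly. Their poses are not given: they have to be found in the camera images.
- fusebox: Car fuse and relay box, dark grey with a black lid, 150 (x) x 210 (y) mm, 102 mm high to the lid, screwed to a fixed 250 x 250 x 4 mm steel bracket. Origin: on the counter under its centre; x points from its front to the hinge at the back, z up. In front of the lid stands the latch tower, 26 x 80 mm, 92 mm high. The rod pressing anywhere on the box with over 25 N would crack it.
- slot (a point): Centre of the slot mouth in the level top of the latch tower (axes as the fuse box), 102 mm in front of the box centre, 92 mm above the counter. The slot is 9 mm wide (x), 56 mm long (y), goes straight down and has a 1.5 mm chamfer round its mouth. A rigid web lies across it 26 mm below the mouth.
- slot_web (a point): Centre of that web's top. The web has one window, 13 mm along y, its centre unseen and anywhere within 20 mm of the middle. In it sits the sprung latch tab: a level pad 9 mm along y that fills the slot in x, its top 4 mm proud of the web (22 mm below the mouth). It gives at about 4 N, frees the lid 6 mm down (about 6 N), stops hard at 9 mm and springs back.
- lid (a joint): Angle of the lid about its hinge, rad: 0 latched; when released a spring plunger inside lifts it to about 0.15, where it rests; 1.85 is fully open against its stop. The hinge is nearly free: past upright (about 1.5) the lid drops back to the stop and stays, before that it falls shut on to the plunger.
- lid_lug (a point): Centre of the lift lug, a plain upright block on top of the lid near its front edge: 30 mm (x) x 14 mm (y) x 34 mm high, of which this point is the middle (16 mm above the lid's top face); moves and turns with the lid (axes as the lid's). It can be pinched across its y faces.
- lid_hinge (a point): Middle of the lid's hinge line, which runs along the fuse box's y, 70 mm above the counter, 78 mm behind the box centre. With the lid closed the lug's centre is 135 mm in front of it and 48 mm above it.
- rack: Blue sheet-steel tool rack, fixed, 284 mm long (y), 70 mm broad (x), top plate 10 mm thick with its top at 115 mm. Four 12 mm through holes in a row along y at -105, -35, 35 and 105 mm from its middle, one of them empty; tools hang in them by their collars, handles up. Origin: on the counter under its centre.
- rod_handle (a point): Slim push rod (80 g), upright in a rack hole at the start: a straight round steel rod 6 mm thick, 100 mm long, under a round black handle 20 mm thick, 85 mm long, with a 24 mm collar at its lower end that rests on the rack. This point is on the axis in the handle, 45 mm above the collar underside, 145 mm above the tip; z points from tip to handle.
- rod_tip (a point): Lower end of the push rod, on its axis; axes as the rod's (z points up to the handle).
- rod: The same push rod; origin at its tip.
- screwdriver: Thick screwdriver in the rack (10 mm shank, too thick for the slot; fat black handle 33 mm thick and 92 mm long). Leave it.
- hexkey: Hexagon key with a black T-handle 90 mm wide in the rack (10 mm shank, too thick for the slot). Leave it.
- spray: Blue spray can, 66 mm thick, 190 mm high, standing on the counter. Leave it.
- oilfilter: White oil filter, 76 mm thick, 90 mm high. Leave it.
- mug: White mug, 95 mm high. Leave it.
- relay: Loose black relay with brass pins, 28 x 28 x 34 mm, standing on the bracket beside the latch tower. Leave it.
- carton: Small carton, 90 x 60 x 50 mm. Leave it.
- calculator: Desk calculator, 150 x 100 x 25 mm. Leave it.
- tape: Roll of black tape, 90 mm across, 22 mm high, lying flat. Leave it.
Not all that is in view belongs to the job. What is shaped like the rod but red or white is not meant.

How it is judged:
By the outcome, as a careful person would: the job done as asked, in the order asked, and still so for the second after the job is handed in, with the robot touching nothing.
It also fails if it takes over 61 s, if anything falls off the work surface, if the arm or the gripper's body presses on something with over 40 N, if the wrist force passes 120 N, or if a joint passes its speed limit or range.

ROBOT

A 6-joint arm with a two-finger parallel gripper is mounted at the origin on the work surface. World frame = base frame: x ahead of the robot, y to its left, z up, the work surface at z = 0. Lengths are in m, angles in degrees, forces in N, time in s.
With the tool pointing down it reaches from about 0.275 to 0.825 m from the base axis. Payload 5.2 kg.
Tool frame: the origin (TCP) lies at the very end of the fingers, on their centre line; the grasp point (between the pads) lies 19 mm behind it; z points along the fingers, y is the direction in which the jaws open and shut (so a half turn about z gives the same grasp; the last joint's range is limited). The gripper opens to 93 mm and grips with 3 to 60 N. Pads are 15 mm wide; open, the fingers measure 128 mm over their backs; the gripper's body (75 mm by 188 mm) begins 65 mm behind the grasp point.
Start: joints at [-87.307, 14.817, 87.949, -0, 77.235, -11.62], TCP at [0.136, -0.533, 0.219] pointing down, gripper open.
Joint ranges: [-179.93, 179.93], [-52.35, 119.4], [10.71, 147.94], [-69.91, 249.91], [12.55, 155.21], [-178.61, 178.61]. Speed limits (degrees/s): [147.25, 147.25, 180, 180, 180, 180].

INTERFACE

Orientations are given as a 3x3 rotation matrix whose columns are the frame's x, y, z axes.
In Python, from workcell import env, optics, job gives the robot as it stands.
- The arm moves only by the tool apply_moves, never from a script. Its argument "plan" is a list of rows, each a list of 6 numbers: the shift along the tool's x, y, z scaled (see below), then the turn, a rotation vector about the tool's x, y, z scaled (see below). In form: [[dx, dy, dz, ax, ay, az], ...]. A call has 1 to 5 rows; each row is the pose to reach, as a shift and turn from the pose commanded when the call began, along the tool's axes at that moment; what a row does not reach only later rows make up. The controller multiplies each number of a shift by 0.5 m and each number of a turn by pi/4 rad. A row lasts 1/12 s, in which the tool goes at most 41.7 mm and 7.16 degrees, less where a joint would pass 70% of its speed; a pose out of reach is approached as far as the arm can. A call with a number of a shift or a turn outside -1 to 1 is refused whole. A call with a gripper value outside its range is refused whole. "claw" is the gripper's target within -1 to 1 (shut at 1, half-way at 0, fully open at -1), set as the call begins (left out, the last holds). The fingers move at their own pace and stop on an object; "newtons" is the grip in N (left out, the last holds). Time passes only in rows, so rows that repeat a pose let the fingers close. It gives the time, the measured TCP pose, the force and the opening at its end, in the units of the state.
- env.read_state(): the state, without advancing time (a new reading comes with each control period).
- optics.snapshot(name): name is "scene" or "top"; returns the picture (480x640x3 uint8, red, green, blue); there is no depth.
- optics.get_calibration(name): a dict with "fov_y" (degrees; the focal length in pixels is half the picture's height over the tangent of half this angle, whatever the lens; pixels are square), "cx", "cy" (the principal point, pixels), "rvec" (rotation vector, rad) and "tvec" (3), from world to camera coordinates, as OpenCV has them. Camera axes: x right, y down, z forward; pixel columns grow to the right and rows downward; lengths in m; the calibration is good to about 2 mm. A picture is of the moment at which its call begins. get_calibration takes no time and is no camera call.
- job.close_job(): hands the job in, once; it reports no verdict.
The state is a dict: "t": time; "joint_pos": joint angles; "qvel": joint speeds; "joint_torque": joint torques, N m; "tool_pos": TCP position; "tool_rot": TCP orientation; "wrist_force": force on the tool from outside, world axes, zero at the start; "torque": the same for the moment, N m; "opening": opening from 0.0 (shut) to 1.0 (fully open).
Only numpy, scipy, OpenCV 4.12 (cv2) and the standard library are available. Lean on these libraries where they do the work, as an engineer would, in place of code of your own. Each camera call takes 0.05 s, during which the arm holds its last target. There are 200 camera calls.

## Working session

There is one attempt and no reset: what is moved stays moved. The work goes in short steps, Python scripts to look and compute and a tool call to move; the robot and the scene stay as the last step left them, time stands still between calls to the robot, and variables do not carry over. Pictures are saved under pics/ and viewed, about 8 in all and at most 12, crops included, and the job is handed in when it is done.

Besides the shell and the picture viewer there is one more tool, called after ">>>" as name(argument=value, ...), one argument or row to a line, values as JSON. apply_moves: Moves the arm, as the interface text tells. Its arguments: {"type":"object","properties":{"plan":{"type":"array"},"claw":{"type":"number"},"newtons":{"type":"number"}},"required":["plan"]}

```bash
mkdir -p pics; ls
python3 - <<'E'
from workcell import env, optics
import cv2
print(env.read_state())
for n in("scene","top"):
    print(n,optics.get_calibration(n)); cv2.imwrite(f"pics/{n}0.png",optics.snapshot(n)[:,:,::-1])
E
```

```text
pics
{'t': 0.0, 'joint_pos': array([-8.73068638e+01,  1.48603708e+01,  8.80104641e+01, -1.07226369e-03,
        7.72338241e+01, -1.16188316e+01]), 'qvel': array([-0.05270581, -0.0159213 , -0.01640263, -0.05710295,  0.01888235,
        0.0700247 ]), 'joint_torque': array([ 1.52706315e-05, -4.37304783e+01, -2.84001946e+01,  7.18679675e-02,
        4.11599223e-02, -1.22370793e-04]), 'tool_pos': array([ 0.13595799, -0.53237354,  0.21781156]), 'tool_rot': array([[ 9.68963110e-01,  2.47205343e-01, -1.04059832e-04],
       [ 2.47205117e-01, -9.68961456e-01,  1.82376781e-03],
       [ 3.50015180e-04, -1.79288785e-03, -9.99998332e-01]]), 'wrist_force': array([ 1.3975486 , -0.88389963,  0.58622294]), 'torque': array([ 0.01247881, -0.01829703,  0.00900684]), 'opening': 0.9981223201342538}
scene {'fov_y': 54.24486520710059, 'cx': 323.0202141936522, 'cy': 243.96666819479304, 'rvec': array([ 2.09947744,  0.62114083, -0.35237262]), 'tvec': array([-0.42892557, -0.07348925,  1.49368927])}
top {'fov_y': 43.288716967713164, 'cx': 314.60084608233126, 'cy': 238.26143970480058, 'rvec': array([ 2.12773053, -2.14121761,  0.15442672]), 'tvec': array([-0.01354645,  0.53015961,  1.76962825])}
```

View pics/scene0.png

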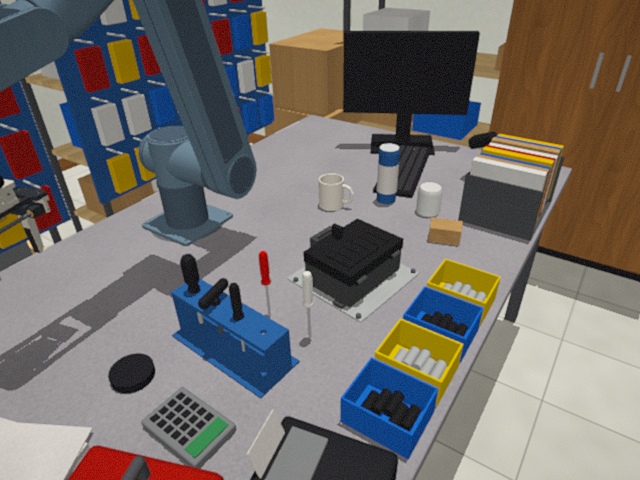

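View pics/top0.png

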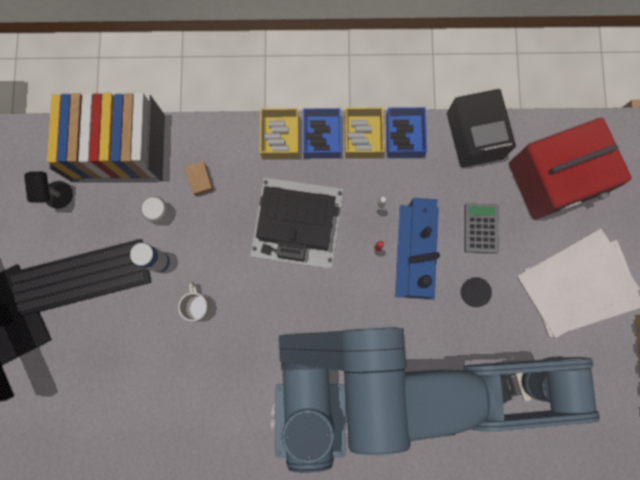

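Candidates in the scene picture: the black slim handle (236,300), the fat screwdriver (190,270), the T-handle (212,293), the red decoy (265,268) and the white decoy (307,290). I choose the slim black one at (236,300), which is at top-view (426,232). I'll check it in close crops.

```bash
cat > h.py <<'E'
import numpy as np, cv2
from scipy.optimize import least_squares
from workcell import env, optics
def cam(n):
    c=optics.get_calibration(n); f=240/np.tan(np.radians(c["fov_y"]/2))
    return np.array([[f,0,c["cx"]],[0,f,c["cy"]],[0,0,1]]),np.array(c["rvec"]),np.array(c["tvec"])
def proj(n,P):
    K,r,t=cam(n); return cv2.projectPoints(np.atleast_2d(np.float64(P)),r,t,K,None)[0][:,0]
def at_z(n,uv,z):
    K,r,t=cam(n); R=cv2.Rodrigues(r)[0]; o=-R.T@t
    d=(R.T@np.linalg.inv(K)@np.c_[np.atleast_2d(uv),np.ones(len(np.atleast_2d(uv)))].T).T
    return o+d*((z-o[2])/d[:,2])[:,None]
def crop(n,x0,y0,x1,y1,k,out):
    im=optics.snapshot(n)[y0:y1,x0:x1,::-1]
    cv2.imwrite("pics/"+out,cv2.resize(im,None,fx=k,fy=k,interpolation=cv2.INTER_CUBIC))
E
python3 - <<'E'
from h import *
crop("top",245,170,445,310,4,"t1.png"); crop("scene",165,210,425,400,3,"s1.png")
E
```

```text
(no output)
```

View pics/t1.png

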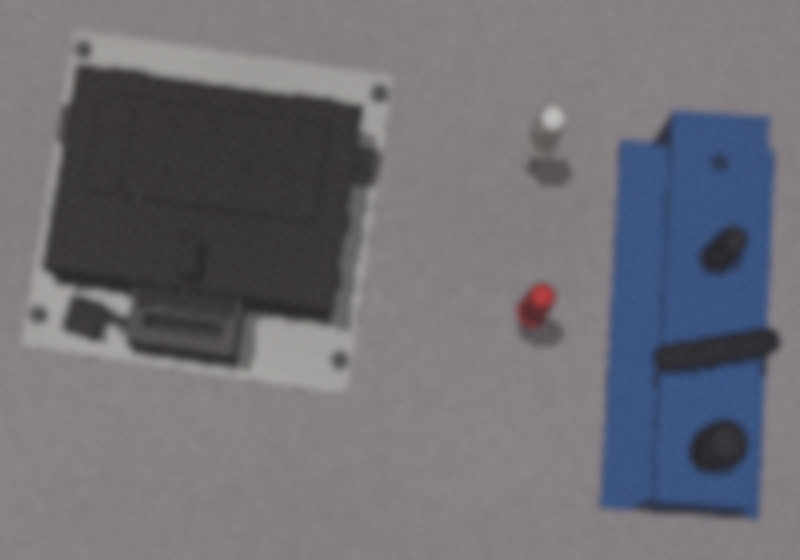

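View pics/s1.png

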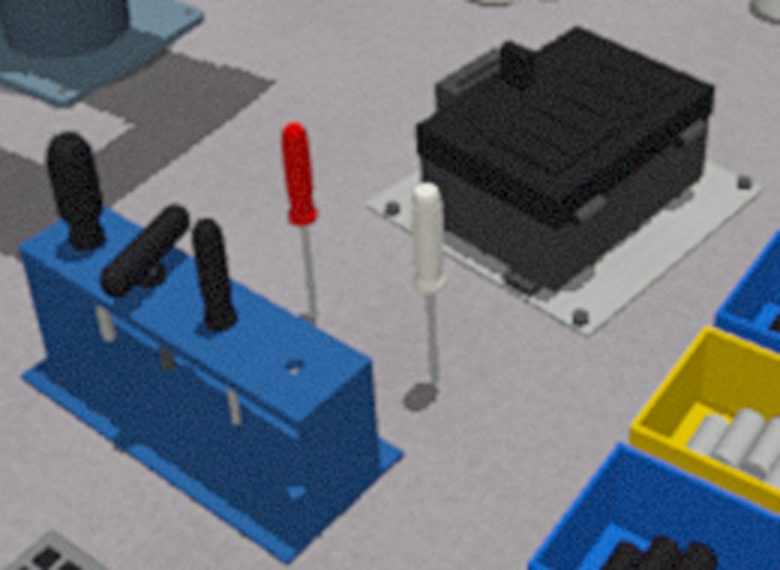

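The crop confirms it: the slim black handle is at scene crop (208,222–325), next to the empty hole at (295,367). The red and white look-alikes stand outside the rack.

Run:
```python
from h import *
T=lambda p:np.array([245,170])+(np.atleast_2d(p)+.5)/4-.5
S=lambda p:np.array([165,210])+(np.atleast_2d(p)+.5)/3-.5
c=at_z("top",T([(77,30),(391,76),(347,390),(22,346)]),.004); m=c.mean(0)
print("bracket",c.round(4),m, np.linalg.norm(np.roll(c,1,0)-c,axis=1))
# x axis: front(tower, image bottom)->back (image top)
v=(c[0]+c[1]-c[2]-c[3]); yaw=np.arctan2(v[1],v[0]); w=(c[0]+c[3]-c[1]-c[2]); print("yaw",np.degrees(yaw),np.degrees(np.arctan2(w[1],w[0]))-90)
R=cv2.Rodrigues(np.array([0,0,yaw]))[0]
o=m*[1,1,0]
print("slot pred",o+R@[-.102,0,.092],"meas top",at_z("top",T([(182,324)]),.092))
print("bracket scene corners meas",at_z("scene",S([(367,206),(760,190),(588,335)]),.004))
print("lug pred px top",(proj("top",o+R@[-.057,0,.135])-[245,170])*4,"scene",(proj("scene",o+R@[-.057,0,.135])-[165,210])*3)
r=at_z("top",T([(673,112),(769,117),(757,516),(655,508)]),.115);print("rack",r.round(4),r.mean(0),np.linalg.norm(np.roll(r,1,0)-r,axis=1))
v=r[0]+r[1]-r[2]-r[3];print("rack long dir",np.degrees(np.arctan2(v[1],v[0])))
print("rack scene",at_z("scene",S([(372,360),(303,422),(22,250)]),.115))
hole=at_z("top",T([(719,161)]),.115);print("hole top",hole,"scene",at_z("scene",S([(295,367)]),.115))
print("rod collar scene",at_z("scene",S([(219,326)]),.117),"handle top: top",at_z("top",T([(737,237)]),.200),"scene",at_z("scene",S([(206,224)]),.198))
```

```text
bracket [[ 0.7296  0.1403  0.004 ]
 [ 0.6909 -0.1033  0.004 ]
 [ 0.447  -0.0669  0.004 ]
 [ 0.4823  0.1803  0.004 ]] [0.58743985 0.03761048 0.004     ] [0.25052157 0.24660676 0.24661901 0.24969145]
yaw -8.843666738962616 -8.58184069589528
slot pred [0.48665247 0.05329185 0.092     ] meas top [[0.48628704 0.05374413 0.092     ]]
bracket scene corners meas [[ 0.44766947 -0.07104645  0.004     ]
 [ 0.72884999  0.13305781  0.004     ]
 [ 0.69166265 -0.10809268  0.004     ]]
lug pred px top [[187.7533     251.72796951]] scene [[517.46279687  44.79914922]]
rack [[ 0.6355 -0.303   0.115 ]
 [ 0.6313 -0.3722  0.115 ]
 [ 0.3437 -0.3532  0.115 ]
 [ 0.3497 -0.2816  0.115 ]] [ 0.49004952 -0.32750303  0.115     ] [0.28658443 0.06932715 0.28820403 0.0718663 ]
rack long dir -4.034418277195708
rack scene [[ 0.63918593 -0.30735507  0.115     ]
 [ 0.63548407 -0.37402732  0.115     ]
 [ 0.3567727  -0.35440237  0.115     ]]
hole top [[ 0.59908478 -0.33503162  0.115     ]] scene [[ 0.60054773 -0.33953621  0.115     ]]
rod collar scene [[ 0.53387265 -0.3386907   0.117     ]] handle top: top [[ 0.52870984 -0.33077505  0.2       ]] scene [[ 0.52880545 -0.33115449  0.198     ]]
```

```bash
cat >> h.py <<'E'
def rel(p,yaw=-8.7,s=None):
    """move numbers (units of the interface) from the measured pose to TCP p, tool down, tool x at yaw"""
    s=s or env.read_state(); R=s["tool_rot"]; y=np.radians(yaw)
    G=np.array([[np.cos(y),np.sin(y),0],[np.sin(y),-np.cos(y),0],[0,0,-1]])
    d=R.T@(np.array(p)-s["tool_pos"])/.5; a=cv2.Rodrigues(R.T@G)[0][:,0]/(np.pi/4)
    print("t",round(s["t"],2),"pos",s["tool_pos"].round(4),"F",s["wrist_force"].round(1),"open",round(s["opening"],3)); print("rel",d.round(4),a.round(4)); return d,a
E
python3 -c "
from h import *
rel([.5285,-.331,.255])"
```

```text
t 0.2 pos [ 0.136  -0.5326  0.2181] F [0.7 0.2 0.2] open 1.002
rel [ 0.8604 -0.1967 -0.0734] [-0.0015  0.      0.5114]
```

>>> apply_moves(
  plan=[
    [0.05,-0.01,-0.08,0,0,0.1],
    [0.86,-0.197,-0.08,0,0,0.511],
    [0.86,-0.197,-0.08,0,0,0.511],
    [0.86,-0.197,-0.08,0,0,0.511],
    [0.86,-0.197,-0.08,0,0,0.511],
  ],
  claw=-0.3,
  newtons=40,
)

```text
t: 0.62
tool_pos: [0.2994, -0.4492, 0.2557]
tool_rot: [[0.988, -0.157, 0.0], [-0.157, -0.988, -0.0], [0.0, 0.0, -1.0]]
wrist_force: [0.8, -1.1, -0.7]
opening: 0.692
```

```bash
python3 -c "
from h import *
rel([.5285,-.331,.255])"
```

```text
t 0.62 pos [ 0.2994 -0.4492  0.2557] F [ 0.8 -1.1 -0.7] open 0.692
rel [ 0.4153 -0.3055  0.0015] [ 0.0002 -0.0002 -0.0076]
```

>>> apply_moves(
  plan=[
    [0.41,-0.302,0,0,0,0],
    [0.41,-0.302,0,0,0,0],
    [0.41,-0.302,0,0,0,0],
    [0.41,-0.302,0,0,0,0],
    [0.41,-0.302,0,0,0,0],
  ],
)

```text
t: 1.03
tool_pos: [0.4843, -0.3518, 0.2555]
tool_rot: [[0.989, -0.151, -0.0], [-0.151, -0.989, 0.0], [-0.0, -0.0, -1.0]]
wrist_force: [0.3, -1.3, 0.6]
opening: 0.649
```

```bash
python3 -c "
from h import *
rel([.5285,-.331,.255])"
```

```text
t 1.03 pos [ 0.4843 -0.3518  0.2555] F [ 0.3 -1.3  0.6] open 0.649
rel [ 0.081  -0.0545  0.0011] [-0.0001  0.0002  0.0005]
```

>>> apply_moves(
  plan=[
    [0.08,-0.054,0,0,0,0],
    [0.08,-0.054,0,0,0,0],
    [0.08,-0.054,0.08,0,0,0],
    [0.08,-0.054,0.15,0,0,0],
    [0.08,-0.054,0.15,0,0,0],
  ],
)

```text
t: 1.45
tool_pos: [0.5228, -0.3293, 0.173]
tool_rot: [[0.989, -0.15, -0.01], [-0.15, -0.989, 0.009], [-0.012, -0.007, -1.0]]
wrist_force: [-1.0, 0.5, -1.8]
opening: 0.651
```

Run:
```python
from h import *
rel([.5285,-.331,.141])
crop("scene",165,180,365,380,3,"s2.png")
T=(proj("scene",[[.5285,-.331,.2],[.5285,-.331,.117]])-[165,180])*3;print(T)
```

```text
t 1.45 pos [ 0.5228 -0.3293  0.173 ] F [-1.   0.5 -1.8] open 0.651
rel [0.0124 0.0021 0.0638] [-0.0094  0.0148  0.0014]
[[204.42427211 310.30560705]
 [219.73089579 405.44020905]]
```

View pics/s2.png

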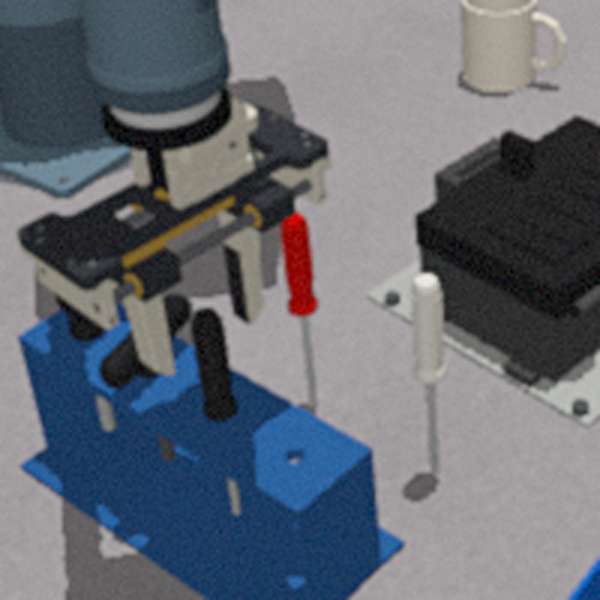

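The handle stands between the open fingers (handle at crop (209,340), midpoint of the fingertips about (205,345)), so I'll go down and grip.

>>> apply_moves(
  plan=[
    [0.009,0.002,0.03,-0.005,0.007,0],
    [0.009,0.002,0.056,-0.005,0.007,0],
    [0.009,0.002,0.056,-0.005,0.007,0],
    [0.009,0.002,0.056,-0.005,0.007,0],
  ],
)

```text
t: 1.83
tool_pos: [0.5307, -0.3352, 0.1543]
tool_rot: [[0.988, -0.152, 0.006], [-0.152, -0.988, -0.006], [0.006, 0.005, -1.0]]
wrist_force: [0.1, 0.3, -0.0]
opening: 0.65
```

```bash
python3 -c "
from h import *
rel([.5285,-.331,.141])"
```

```text
t 1.83 pos [ 0.5307 -0.3352  0.1543] F [ 0.1  0.3 -0. ] open 0.65
rel [-0.0058 -0.0077  0.0266] [ 0.0059 -0.0082 -0.0006]
```

>>> apply_moves(
  plan=[
    [-0.004,-0.006,0.025,0.005,-0.007,0],
    [-0.004,-0.006,0.025,0.005,-0.007,0],
    [-0.004,-0.006,0.025,0.005,-0.007,0],
  ],
)

```text
t: 2.08
tool_pos: [0.5289, -0.3309, 0.1402]
tool_rot: [[0.989, -0.151, -0.0], [-0.151, -0.989, 0.0], [-0.0, -0.0, -1.0]]
wrist_force: [-0.2, 0.0, 0.7]
opening: 0.649
```

>>> apply_moves(
  plan=[
    [0,0,0,0,0,0],
    [0,0,0,0,0,0],
    [0,0,0,0,0,0],
    [0,0,0,0,0,0],
    [0,0,0,0,0,0],
  ],
  claw=1,
)

```text
t: 2.5
tool_pos: [0.5293, -0.3312, 0.1403]
tool_rot: [[0.989, -0.151, 0.0], [-0.151, -0.989, -0.0], [0.0, 0.0, -1.0]]
wrist_force: [-0.5, -0.1, 0.7]
opening: 0.338
```

```bash
python3 -c "
from h import *
rel([.5285,-.331,.141])"
```

```text
t 2.5 pos [ 0.5293 -0.3312  0.1403] F [-0.5 -0.1  0.7] open 0.338
rel [-0.0016 -0.0001 -0.0014] [ 0.0002 -0.0003  0.0004]
```

>>> apply_moves(
  plan=[
    [0,0,0,0,0,0],
    [0,0,0,0,0,0],
    [0,0,0,0,0,0],
    [0,0,0,0,0,0],
    [0,0,0,0,0,0],
  ],
)

```text
t: 2.92
tool_pos: [0.5292, -0.331, 0.1401]
tool_rot: [[0.989, -0.151, 0.0], [-0.151, -0.989, 0.0], [-0.0, -0.0, -1.0]]
wrist_force: [-0.1, 0.2, 0.5]
opening: 0.209
```

```bash
python3 -c "
from h import *
rel([.5285,-.331,.141])"
```

```text
t 2.92 pos [ 0.5292 -0.331   0.1401] F [-0.1  0.2  0.5] open 0.209
rel [-0.0014  0.0001 -0.0017] [-0.0001  0.      0.0004]
```

>>> apply_moves(
  plan=[
    [0,0,-0.05,0,0,0],
    [0,0,-0.4,0,0,0],
    [0,0,-0.4,0,0,0],
    [0,0,-0.4,0,0,0],
    [0,0,-0.4,0,0,0],
  ],
)

```text
t: 3.33
tool_pos: [0.5288, -0.3307, 0.3336]
tool_rot: [[0.989, -0.151, -0.0], [-0.151, -0.989, 0.0], [-0.0, -0.0, -1.0]]
wrist_force: [1.0, -0.6, -0.9]
opening: 0.21
```

```bash
python3 -c "
from h import *
rel([.486,.0535,.335])"
```

```text
t 3.33 pos [ 0.5288 -0.3307  0.3336] F [ 1.  -0.6 -0.9] open 0.21
rel [-0.2006 -0.7468 -0.0026] [-0.0003  0.0005  0.0004]
```

>>> apply_moves(
  plan=[
    [-0.1,-0.373,0,0,0,0],
    [-0.1,-0.373,0,0,0,0],
    [-0.1,-0.373,0,0,0,0],
    [-0.1,-0.373,0,0,0,0],
    [-0.1,-0.373,0,0,0,0],
  ],
)

```text
t: 3.75
tool_pos: [0.507, -0.1356, 0.3321]
tool_rot: [[0.989, -0.15, 0.0], [-0.15, -0.989, 0.001], [0.0, -0.001, -1.0]]
wrist_force: [-0.1, -0.0, -0.0]
opening: 0.212
```

>>> apply_moves(
  plan=[
    [-0.1,-0.373,0,0,0,0],
    [-0.1,-0.373,0,0,0,0],
    [-0.1,-0.373,0,0,0,0],
    [-0.1,-0.373,0,0,0,0],
    [-0.1,-0.373,0,0,0,0],
  ],
)

```text
t: 4.17
tool_pos: [0.4855, 0.0562, 0.332]
tool_rot: [[0.989, -0.149, 0.0], [-0.149, -0.989, 0.001], [0.0, -0.001, -1.0]]
wrist_force: [0.9, -0.5, -1.0]
opening: 0.209
```

>>> apply_moves(
  plan=[
    [0,0,0.05,0,0,0],
    [0,0,0.12,0,0,0],
    [0,0,0.19,0,0,0],
    [0,0,0.19,0,0,0],
    [0,0,0.19,0,0,0],
  ],
)

```text
t: 4.58
tool_pos: [0.4854, 0.0529, 0.2358]
tool_rot: [[0.989, -0.151, -0.004], [-0.151, -0.989, 0.0], [-0.004, 0.0, -1.0]]
wrist_force: [0.4, -0.7, -1.1]
opening: 0.212
```

Run:
```python
from h import *
rel([.486,.0535,.237])
crop("scene",290,190,390,265,8,"s3.png")
print((proj("scene",[.486,.0535,.092])-[290,190])*8)
```

```text
t 4.58 pos [0.4854 0.0529 0.2358] F [ 0.4 -0.7 -1.1] open 0.212
rel [ 0.001  -0.0013 -0.0023] [0.0002 0.0054 0.0005]
[[276.74755908 341.50036251]]
```

View pics/s3.png

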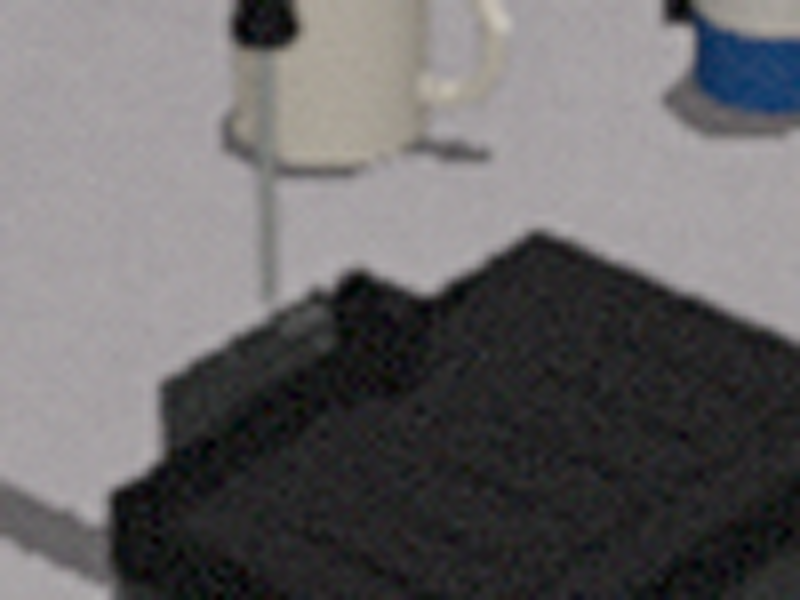

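Run:
```python
from h import *
f=lambda p:np.array([290,190])+(np.atleast_2d(p)+.5)/8-.5
s=env.read_state();tp=s["tool_pos"]+s["tool_rot"]@[0,0,.1251];print("tip exp",tp,((proj("scene",tp)-[290,190])*8))
print("tip meas at z",at_z("scene",f([(270,301)]),tp[2]))
y=np.radians(-8.7);R=np.array([[np.cos(y),-np.sin(y)],[np.sin(y),np.cos(y)]])
e=at_z("scene",f([(163,383),(318,288)]),.092)[:,:2];c=np.array([.4867,.0533])
print("tower front corners in slot frame (exp -.013, +-.04)",(e-c)@R)
e=at_z("scene",f([(265,45),(270,301)]),tp[2]+.1);print(e)
```

```text
tip exp [0.48709466 0.05261987 0.11269791] [[277.06849474 291.09675398]]
tip meas at z [[0.48631769 0.04745413 0.11269791]]
tower front corners in slot frame (exp -.013, +-.04) [[-0.01459296 -0.04221791]
 [-0.01498721  0.03520102]]
[[ 0.49115683  0.04041781  0.21269791]
 [ 0.57546198 -0.08428015  0.21269791]]
```

>>> apply_moves(
  plan=[
    [-0.0024,-0.0015,0.01,0,0,0],
    [-0.0024,-0.0015,0.02,0,0,0],
    [-0.0024,-0.0015,0.032,0,0,0],
    [-0.0024,-0.0015,0.032,0,0,0],
  ],
)

```text
t: 4.97
tool_pos: [0.4854, 0.0535, 0.2204]
tool_rot: [[0.988, -0.151, -0.0], [-0.151, -0.988, 0.0], [-0.0, 0.0, -1.0]]
wrist_force: [-0.5, 0.6, -0.8]
opening: 0.215
```

>>> apply_moves(
  plan=[
    [0,0,0.004,0,0,0],
    [0,0,0.008,0,0,0],
  ],
)

```text
t: 5.13
tool_pos: [0.4858, 0.0535, 0.217]
tool_rot: [[0.989, -0.151, 0.001], [-0.151, -0.989, -0.0], [0.001, -0.0, -1.0]]
wrist_force: [-0.1, -1.0, -1.1]
opening: 0.21
```

```bash
cat >> h.py <<'E'
def tip():
    s=env.read_state(); p=s["tool_pos"]+s["tool_rot"]@[0,0,.1251]; y=np.radians(-8.7)
    R=np.array([[np.cos(y),-np.sin(y)],[np.sin(y),np.cos(y)]])
    print("t",round(s["t"],2),"tip mm in slot frame",((p[:2]-[.4867,.0533])@R*1e3).round(2),"depth",round((.092-p[2])*1e3,2),"F box axes",(s["wrist_force"][:2]@R).round(2),s["wrist_force"][2].round(2),"torque",s["torque"].round(2))
E
python3 -c "
from h import *
tip()"
```

```text
t 5.13 tip mm in slot frame [-0.83  0.11] depth 0.12 F box axes [ 0.04 -1.05] -1.11 torque [ 0.02  0.01 -0.03]
```

Just at the mouth; descend in 1.5 mm steps.

>>> apply_moves(
  plan=[
    [0,0,0.003,0,0,0],
    [0,0,0.003,0,0,0],
  ],
)

```text
t: 5.3
tool_pos: [0.4855, 0.0536, 0.2151]
tool_rot: [[0.989, -0.151, -0.0], [-0.151, -0.989, 0.0], [-0.0, 0.0, -1.0]]
wrist_force: [0.2, -0.6, -0.8]
opening: 0.213
```

>>> apply_moves(
  plan=[
    [0,0,0.003,0,0,0],
    [0,0,0.003,0,0,0],
  ],
)

```text
t: 5.47
tool_pos: [0.4855, 0.0537, 0.2136]
tool_rot: [[0.989, -0.151, -0.0], [-0.151, -0.989, 0.0], [-0.0, -0.0, -1.0]]
wrist_force: [-0.7, 0.3, -1.2]
opening: 0.212
```

```bash
python3 -c "
from h import *
tip()"
```

```text
t 5.47 tip mm in slot frame [-1.23  0.18] depth 3.48 F box axes [-0.69  0.17] -1.21 torque [ 0.03 -0.    0.04]
```

>>> apply_moves(
  plan=[
    [0,0,0.004,0,0,0],
    [0,0,0.008,0,0,0],
    [0,0,0.008,0,0,0],
  ],
)

```text
t: 5.72
tool_pos: [0.4855, 0.0537, 0.2094]
tool_rot: [[0.989, -0.151, -0.0], [-0.151, -0.989, 0.0], [-0.0, 0.0, -1.0]]
wrist_force: [1.2, -0.2, -1.1]
opening: 0.209
```

```bash
python3 -c "
from h import *
tip()"
```

```text
t 5.72 tip mm in slot frame [-1.24  0.17] depth 7.71 F box axes [ 1.24 -0.04] -1.08 torque [ 0.01 -0.13 -0.02]
```

>>> apply_moves(
  plan=[
    [0.0014,0,0.004,0,0,0],
    [0.0014,0,0.01,0,0,0],
    [0.0014,0,0.02,0,0,0],
    [0.0014,0,0.02,0,0,0],
  ],
)

```text
t: 6.05
tool_pos: [0.4857, 0.0536, 0.1987]
tool_rot: [[0.989, -0.151, -0.002], [-0.151, -0.989, 0.0], [-0.002, 0.0, -1.0]]
wrist_force: [0.9, -0.3, -1.7]
opening: 0.21
```

```bash
python3 -c "
from h import *
tip()"
```

```text
t 6.05 tip mm in slot frame [-1.28  0.17] depth 18.44 F box axes [ 0.95 -0.12] -1.74 torque [-0.01 -0.13 -0.03]
```

>>> apply_moves(
  plan=[
    [0.0012,0,0.003,0,0,0],
    [0.0012,0,0.006,0,0,0],
    [0.0012,0,0.006,0,0,0],
  ],
)

```text
t: 6.3
tool_pos: [0.4868, 0.0535, 0.1965]
tool_rot: [[0.989, -0.151, -0.0], [-0.151, -0.989, 0.0], [-0.001, -0.0, -1.0]]
wrist_force: [-0.1, 0.5, -0.6]
opening: 0.212
```

```bash
python3 -c "
from h import *
tip()"
```

```text
t 6.3 tip mm in slot frame [-0.03  0.18] depth 20.61 F box axes [-0.16  0.47] -0.62 torque [ 0.09  0.03 -0.01]
```

>>> apply_moves(
  plan=[
    [0,0,0.003,0,0,0],
    [0,0,0.003,0,0,0],
  ],
)

```text
t: 6.47
tool_pos: [0.4868, 0.0535, 0.1951]
tool_rot: [[0.989, -0.151, -0.0], [-0.151, -0.989, 0.0], [-0.0, -0.0, -1.0]]
wrist_force: [-0.4, 0.6, -1.4]
opening: 0.208
```

```bash
python3 -c "
from h import *
tip()"
```

```text
t 6.47 tip mm in slot frame [0.06 0.21] depth 21.97 F box axes [-0.44  0.49] -1.42 torque [-0.01 -0.   -0.02]
```

>>> apply_moves(
  plan=[
    [0,0,0.003,0,0,0],
    [0,0,0.003,0,0,0],
  ],
)

```text
t: 6.63
tool_pos: [0.4868, 0.0535, 0.1936]
tool_rot: [[0.989, -0.151, -0.0], [-0.151, -0.989, 0.0], [-0.0, -0.0, -1.0]]
wrist_force: [-1.0, 0.1, -1.3]
opening: 0.209
```

```bash
python3 -c "
from h import *
tip()"
```

```text
t 6.63 tip mm in slot frame [0.02 0.18] depth 23.48 F box axes [-1.01 -0.01] -1.34 torque [ 0.01 -0.02  0.05]
```

>>> apply_moves(
  plan=[
    [0,0,0.002,0,0,0],
    [0,0,0.002,0,0,0],
  ],
)

```text
t: 6.8
tool_pos: [0.4868, 0.0535, 0.1927]
tool_rot: [[0.989, -0.151, -0.0], [-0.151, -0.989, 0.0], [-0.0, -0.0, -1.0]]
wrist_force: [0.7, 0.5, -1.2]
opening: 0.205
```

```bash
python3 -c "
from h import *
tip()"
```

```text
t 6.8 tip mm in slot frame [0.06 0.18] depth 24.44 F box axes [0.58 0.56] -1.16 torque [ 0.03  0.06 -0.05]
```

>>> apply_moves(
  plan=[
    [0,-0.002,0,0,0,0],
    [0,-0.004,0,0,0,0],
    [0,-0.006,0,0,0,0],
    [0,-0.006,0,0,0,0],
  ],
)

```text
t: 7.13
tool_pos: [0.4874, 0.0566, 0.1928]
tool_rot: [[0.989, -0.151, 0.0], [-0.151, -0.989, 0.0], [0.0, -0.0, -1.0]]
wrist_force: [-0.2, -0.6, -2.0]
opening: 0.212
```

```bash
python3 -c "
from h import *
tip()"
```

```text
t 7.13 tip mm in slot frame [0.2  3.41] depth 24.25 F box axes [-0.13 -0.64] -2.0 torque [0.05 0.02 0.03]
```

>>> apply_moves(
  plan=[
    [0,-0.002,0,0,0,0],
    [0,-0.004,0,0,0,0],
    [0,-0.006,0,0,0,0],
    [0,-0.006,0,0,0,0],
  ],
)

```text
t: 7.47
tool_pos: [0.4878, 0.0596, 0.1928]
tool_rot: [[0.989, -0.151, -0.0], [-0.151, -0.989, 0.0], [-0.0, -0.0, -1.0]]
wrist_force: [-0.1, 0.3, -0.8]
opening: 0.208
```

```bash
python3 -c "
from h import *
tip()"
```

```text
t 7.47 tip mm in slot frame [0.12 6.39] depth 24.3 F box axes [-0.11  0.25] -0.82 torque [ 0.02  0.01 -0.06]
```

>>> apply_moves(
  plan=[
    [0,-0.002,0,0,0,0],
    [0,-0.004,0,0,0,0],
    [0,-0.006,0,0,0,0],
    [0,-0.006,0,0,0,0],
  ],
)

```text
t: 7.8
tool_pos: [0.4882, 0.0618, 0.1928]
tool_rot: [[0.989, -0.151, -0.0], [-0.151, -0.989, -0.002], [-0.0, 0.002, -1.0]]
wrist_force: [0.3, -3.3, 0.1]
opening: 0.21
```

```bash
python3 -c "
from h import *
tip()"
```

```text
t 7.8 tip mm in slot frame [0.15 8.41] depth 24.32 F box axes [ 0.81 -3.25] 0.06 torque [-0.91  0.2  -0.03]
```

Side contact with the tab at y' ≈ 8 mm puts its centre at about 15.7 mm. I'll back off, lift and move over it.

>>> apply_moves(
  plan=[
    [0,0.004,0,0,0,0],
    [0,0.004,-0.012,0,0,0],
    [0,-0.005,-0.012,0,0,0],
    [0,-0.0128,-0.012,0,0,0],
    [0,-0.0128,-0.012,0,0,0],
  ],
)

```text
t: 8.22
tool_pos: [0.4894, 0.0696, 0.199]
tool_rot: [[0.989, -0.151, 0.001], [-0.151, -0.989, 0.001], [0.0, -0.001, -1.0]]
wrist_force: [-0.3, 0.6, -1.0]
opening: 0.213
```

```bash
python3 -c "
from h import *
tip()"
```

```text
t 8.22 tip mm in slot frame [ 0.27 16.67] depth 18.08 F box axes [-0.4   0.51] -1.0 torque [ 0.   -0.01 -0.01]
```

>>> apply_moves(
  plan=[
    [0,0.001,0.004,0,0,0],
    [0,0.001,0.008,0,0,0],
    [0,0.001,0.01,0,0,0],
    [0,0.001,0.01,0,0,0],
  ],
)

```text
t: 8.55
tool_pos: [0.4891, 0.0683, 0.1938]
tool_rot: [[0.989, -0.151, -0.0], [-0.151, -0.989, 0.0], [-0.0, -0.0, -1.0]]
wrist_force: [-0.7, -0.2, 2.7]
opening: 0.207
```

```bash
python3 -c "
from h import *
tip()"
```

```text
t 8.55 tip mm in slot frame [ 0.07 15.21] depth 23.27 F box axes [-0.68 -0.29] 2.75 torque [0.23 0.24 0.03]
```

>>> apply_moves(
  plan=[
    [0,0,0.002,0,0,0],
    [0,0,0.004,0,0,0],
    [0,0,0.006,0,0,0],
    [0,0,0.006,0,0,0],
  ],
)

```text
t: 8.88
tool_pos: [0.489, 0.0683, 0.1908]
tool_rot: [[0.989, -0.151, -0.0], [-0.151, -0.989, 0.0], [-0.0, -0.0, -1.0]]
wrist_force: [-1.4, 1.8, 3.9]
opening: 0.214
```

```bash
python3 -c "
from h import *
tip()"
```

```text
t 8.88 tip mm in slot frame [-0.02 15.15] depth 26.35 F box axes [-1.64  1.55] 3.86 torque [0.27 0.39 0.02]
```

>>> apply_moves(
  plan=[
    [0,0,0.002,0,0,0],
    [0,0,0.0035,0,0,0],
    [0,0,0.0048,0,0,0],
    [0,0,0.0048,0,0,0],
  ],
)

```text
t: 9.22
tool_pos: [0.4891, 0.0682, 0.1883]
tool_rot: [[0.989, -0.151, -0.0], [-0.151, -0.989, 0.0], [-0.0, -0.0, -1.0]]
wrist_force: [-1.1, 0.9, 5.1]
opening: 0.211
```

Run:
```python
from h import *
tip()
crop("scene",280,180,430,292,5,"s4.png")
```

```text
t 9.22 tip mm in slot frame [ 0.1  15.13] depth 28.83 F box axes [-1.26  0.69] 5.12 torque [0.29 0.4  0.02]
```

View pics/s4.png

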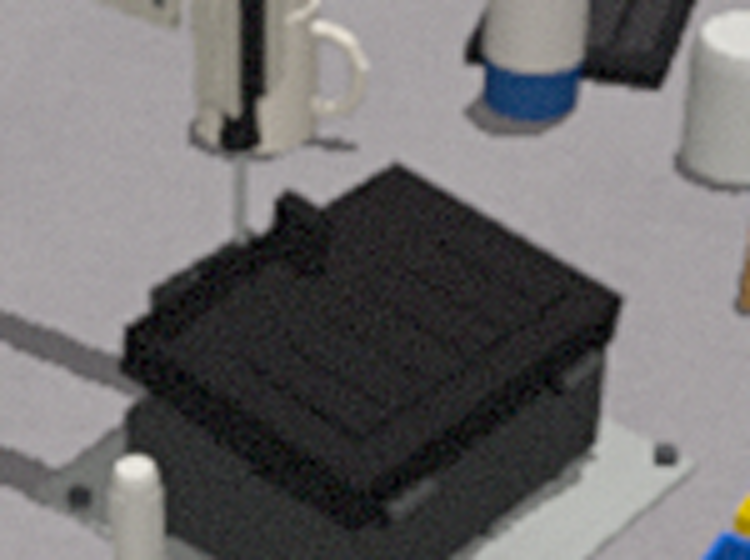

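The lid's front-left corner has risen from full-image row 252 to 247, so it is ajar. The press took about 6 N. I'll withdraw straight up.

>>> apply_moves(
  plan=[
    [0,0,-0.02,0,0,0],
    [0,0,-0.07,0,0,0],
    [0,0,-0.3,0,0,0],
    [0,0,-0.3,0,0,0],
    [0,0,-0.3,0,0,0],
  ],
)

```text
t: 9.68
tool_pos: [0.4895, 0.0679, 0.3418]
tool_rot: [[0.989, -0.151, 0.003], [-0.151, -0.989, -0.001], [0.003, 0.0, -1.0]]
wrist_force: [0.3, 0.8, -0.6]
opening: 0.209
```

```bash
python3 -c "
from h import *
rel([.5292,-.331,.338])"
```

```text
t 9.68 pos [0.4895 0.0679 0.3418] F [ 0.3  0.8 -0.6] open 0.209
rel [0.199  0.7766 0.0084] [ 0.0005 -0.0035  0.0001]
```

>>> apply_moves(
  plan=[
    [0.1,0.388,0,0,0,0],
    [0.1,0.388,0,0,0,0],
    [0.1,0.388,0,0,0,0],
    [0.1,0.388,0,0,0,0],
    [0.1,0.388,0,0,0,0],
  ],
)

```text
t: 10.1
tool_pos: [0.5091, -0.1342, 0.3385]
tool_rot: [[0.988, -0.152, 0.0], [-0.152, -0.988, -0.001], [0.0, 0.001, -1.0]]
wrist_force: [0.3, -0.3, -1.0]
opening: 0.212
```

>>> apply_moves(
  plan=[
    [0.099,0.388,0,0,0,0],
    [0.099,0.388,0,0,0,0],
    [0.099,0.388,0,0,0,0],
    [0.099,0.388,0,0,0,0],
    [0.099,0.388,0,0,0,0],
  ],
)

```text
t: 10.52
tool_pos: [0.5284, -0.3339, 0.338]
tool_rot: [[0.988, -0.153, -0.001], [-0.153, -0.988, -0.001], [-0.001, 0.001, -1.0]]
wrist_force: [0.5, 0.7, -0.3]
opening: 0.209
```

>>> apply_moves(
  plan=[
    [0,0,0.04,0,0,0],
    [0,0,0.1,0,0,0],
    [0,0,0.13,0,0,0],
    [0,0,0.13,0,0,0],
    [0,0,0.13,0,0,0],
  ],
)

```text
t: 10.93
tool_pos: [0.5285, -0.3304, 0.2727]
tool_rot: [[0.988, -0.151, -0.002], [-0.151, -0.988, 0.001], [-0.002, -0.001, -1.0]]
wrist_force: [-0.2, 0.1, -0.4]
opening: 0.207
```

```bash
python3 -c "
from h import *
rel([.5292,-.331,.1402])"
```

```text
t 10.93 pos [ 0.5285 -0.3304  0.2727] F [-0.2  0.1 -0.4] open 0.207
rel [0.0021 0.0013 0.265 ] [-0.0012  0.0026  0.0001]
```

>>> apply_moves(
  plan=[
    [0.0015,0.001,0.03,0,0,0],
    [0.0015,0.001,0.05,0,0,0],
    [0.0015,0.001,0.05,0,0,0],
    [0.0015,0.001,0.05,0,0,0],
  ],
)

```text
t: 11.27
tool_pos: [0.5296, -0.3309, 0.2489]
tool_rot: [[0.989, -0.151, -0.0], [-0.151, -0.989, -0.0], [-0.0, 0.0, -1.0]]
wrist_force: [0.8, 0.5, -1.2]
opening: 0.208
```

```bash
python3 -c "
from h import *
rel([.5292,-.331,.1402])"
```

```text
t 11.27 pos [ 0.5296 -0.3309  0.2489] F [ 0.8  0.5 -1.2] open 0.208
rel [-0.0008  0.0004  0.2174] [0.0002 0.     0.0008]
```

Within 0.5 mm; insert.

>>> apply_moves(
  plan=[
    [-0.0005,0,0.015,0,0,0],
    [-0.0005,0,0.03,0,0,0],
    [-0.0005,0,0.05,0,0,0],
    [-0.0005,0,0.05,0,0,0],
  ],
)

```text
t: 11.6
tool_pos: [0.5284, -0.3301, 0.2208]
tool_rot: [[0.989, -0.151, -0.003], [-0.151, -0.989, 0.003], [-0.003, -0.002, -1.0]]
wrist_force: [-1.3, -0.1, -1.0]
opening: 0.206
```

```bash
python3 -c "
from h import *
rel([.5292,-.331,.1402])"
```

```text
t 11.6 pos [ 0.5284 -0.3301  0.2208] F [-1.3 -0.1 -1. ] open 0.206
rel [0.0025 0.0019 0.1611] [-0.0028  0.0042  0.0003]
```

>>> apply_moves(
  plan=[
    [0,0,0.05,0,0,0],
    [0,0,0.1,0,0,0],
    [0,0,0.145,0,0,0],
    [0,0,0.145,0,0,0],
    [0,0,0.145,0,0,0],
  ],
)

```text
t: 12.02
tool_pos: [0.5287, -0.3304, 0.1498]
tool_rot: [[0.989, -0.151, -0.002], [-0.151, -0.989, 0.002], [-0.003, -0.002, -1.0]]
wrist_force: [0.9, 0.6, -0.8]
opening: 0.208
```

```bash
python3 -c "
from h import *
rel([.5292,-.331,.1402])"
```

```text
t 12.02 pos [ 0.5287 -0.3304  0.1498] F [ 0.9  0.6 -0.8] open 0.208
rel [0.0013 0.0011 0.0192] [-0.0023  0.0034  0.0003]
```

>>> apply_moves(
  plan=[
    [0.0004,0.0003,0.005,0,0,0],
    [0.0004,0.0003,0.011,0,0,0],
    [0.0004,0.0003,0.014,0,0,0],
    [0.0004,0.0003,0.014,0,0,0],
  ],
)

```text
t: 12.35
tool_pos: [0.5297, -0.3313, 0.1445]
tool_rot: [[0.989, -0.151, 0.001], [-0.151, -0.989, -0.001], [0.001, 0.001, -1.0]]
wrist_force: [-0.8, 0.0, -1.0]
opening: 0.212
```

```bash
python3 -c "
from h import *
rel([.5292,-.331,.1402])"
```

```text
t 12.35 pos [ 0.5297 -0.3313  0.1445] F [-0.8  0.  -1. ] open 0.212
rel [-0.0011 -0.0005  0.0087] [ 0.0007 -0.0011  0.0004]
```

>>> apply_moves(
  plan=[
    [-0.0006,-0.0003,0.004,0,0,0],
    [-0.0006,-0.0003,0.007,0,0,0],
    [-0.0006,-0.0003,0.007,0,0,0],
    [-0.0006,-0.0003,0.007,0,0,0],
  ],
)

```text
t: 12.68
tool_pos: [0.5292, -0.3309, 0.1404]
tool_rot: [[0.989, -0.151, -0.0], [-0.151, -0.989, 0.0], [-0.0, -0.0, -1.0]]
wrist_force: [-0.0, 0.3, -0.7]
opening: 0.212
```

```bash
python3 -c "
from h import *
rel([.5292,-.331,.1402])"
```

```text
t 12.68 pos [ 0.5292 -0.3309  0.1404] F [-0.   0.3 -0.7] open 0.212
rel [0.0001 0.0002 0.0003] [-0.0001  0.0002  0.0003]
```

>>> apply_moves(
  plan=[
    [0,0,0.0004,0,0,0],
    [0,0,0.0004,0,0,0],
    [0,0,0.0004,0,0,0],
    [0,0,0.0004,0,0,0],
    [0,0,0.0004,0,0,0],
  ],
  claw=-0.3,
)

```text
t: 13.1
tool_pos: [0.5293, -0.331, 0.1403]
tool_rot: [[0.989, -0.151, 0.0], [-0.151, -0.989, -0.0], [0.0, 0.0, -1.0]]
wrist_force: [0.5, 0.0, -0.2]
opening: 0.519
```

>>> apply_moves(
  plan=[
    [0,0,0,0,0,0],
    [0,0,-0.04,0,0,0],
    [0,0,-0.1,0,0,0],
    [0,0,-0.2,0,0,0],
    [0,0,-0.3,0,0,0],
  ],
)

```text
t: 13.52
tool_pos: [0.5286, -0.3304, 0.274]
tool_rot: [[0.989, -0.151, -0.002], [-0.151, -0.989, 0.002], [-0.002, -0.002, -1.0]]
wrist_force: [0.9, -0.5, -0.7]
opening: 0.651
```

Run:
```python
from h import *
y=np.radians(-8.7);R=cv2.Rodrigues(np.array([0,0,y]))[0]
o=np.array([.5874,.0376,0])
for a in(0,.15,.25):
    c=-.135*np.cos(a)+.048*np.sin(a); z=.135*np.sin(a)+.048*np.cos(a)   # rotate about hinge so front rises
    p=o+R@[.078+c,0,.07+z]; print(a,p, "px scene",proj("scene",p),"top",proj("top",p))
rel(o+R@[-.057,0,.28])
crop("scene",170,190,420,377,3,"s5.png")
```

```text
0 [0.53105585 0.04622187 0.118     ] px scene [[337.4376774  230.53565912]] top [[292.28398788 233.92642624]]
0.15 [0.53964481 0.04490757 0.13763516] px scene [[340.01533886 225.24682688]] top [[292.40968639 229.81505451]]
0.25 [0.54694313 0.04379077 0.14990733] px scene [[342.25061018 222.13184404]] top [[292.59441722 226.5269783 ]]
t 13.52 pos [ 0.5286 -0.3304  0.274 ] F [ 0.9 -0.5 -0.7] open 0.651
rel [-0.1088 -0.7453 -0.0106] [-0.002   0.003   0.0003]
```

View pics/s5.png

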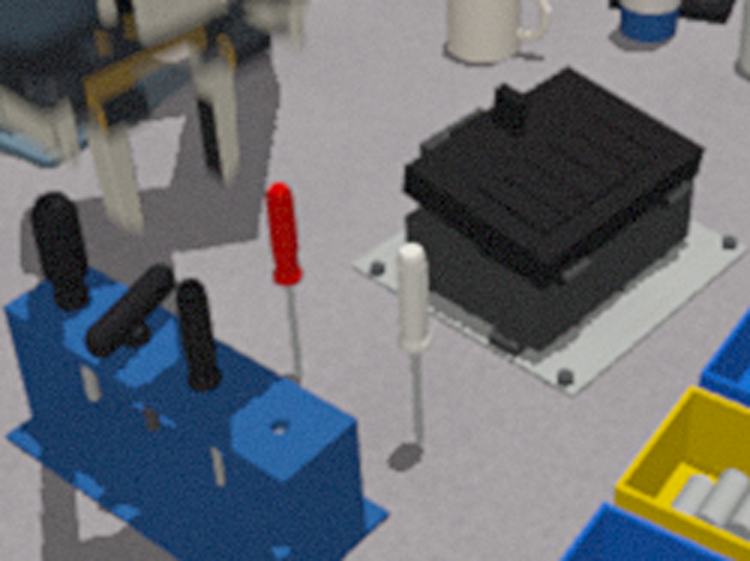

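The rod stands in its hole again and the lid is ajar. The lug is seen at (340,226), against a prediction of (340,225) for 0.15 rad. Next I'll move over the lug.

```bash
cat >> h.py <<'E'
def G(a):
    """TCP for holding the lug at lid angle a"""
    R=cv2.Rodrigues(np.array([0,0,np.radians(-8.7)]))[0]
    return np.array([.5874,.0376,0])+R@[.078-.135*np.cos(a)+.0565*np.sin(a),0,.07+.135*np.sin(a)+.0565*np.cos(a)-.019]
E
python3 - <<'E'
from h import *
print(G(.15)); rel(G(.15)*[1,1,0]+[0,0,.25])
E
```

```text
[0.54090042 0.04471544 0.12703971]
t 13.57 pos [ 0.5315 -0.3329  0.2849] F [ 2.  -1.7  6.9] open 0.649
rel [-0.0962 -0.7499  0.063 ] [ 0.0096 -0.0146  0.0005]
```

>>> apply_moves(
  plan=[
    [-0.045,-0.373,0,0,0,0],
    [-0.045,-0.373,0,0,0,0],
    [-0.045,-0.373,0,0,0,0],
    [-0.045,-0.373,0,0,0,0],
    [-0.045,-0.373,0,0,0,0],
  ],
  claw=0.2,
)

```text
t: 13.98
tool_pos: [0.5348, -0.1389, 0.2738]
tool_rot: [[0.989, -0.149, 0.001], [-0.149, -0.989, 0.002], [0.0, -0.002, -1.0]]
wrist_force: [1.0, 0.2, -0.3]
opening: 0.408
```

>>> apply_moves(
  plan=[
    [-0.045,-0.374,0,0,0,0],
    [-0.045,-0.374,0,0,0,0],
    [-0.045,-0.374,0,0,0,0],
    [-0.045,-0.374,0.04,0,0,0],
    [-0.045,-0.374,0.08,0,0,0],
  ],
)

```text
t: 14.4
tool_pos: [0.543, 0.0487, 0.2368]
tool_rot: [[0.989, -0.149, 0.008], [-0.149, -0.989, 0.0], [0.008, -0.002, -1.0]]
wrist_force: [1.9, 0.2, -0.6]
opening: 0.398
```

>>> apply_moves(
  plan=[
    [0,0,0.08,0,0,0],
    [0,0,0.14,0,0,0],
    [0,0,0.14,0,0,0],
    [0,0,0.14,0,0,0],
  ],
)

```text
t: 14.73
tool_pos: [0.5401, 0.0453, 0.1626]
tool_rot: [[0.989, -0.151, -0.004], [-0.151, -0.989, 0.0], [-0.004, 0.0, -1.0]]
wrist_force: [-0.9, 0.3, 1.2]
opening: 0.397
```

Run:
```python
from h import *
rel(G(.15))
crop("scene",290,170,400,252,7,"s6.png")
```

```text
t 14.73 pos [0.5401 0.0453 0.1626] F [-0.9  0.3  1.2] open 0.397
rel [0.002  0.001  0.0711] [0.0001 0.0045 0.0007]
```

View pics/s6.png

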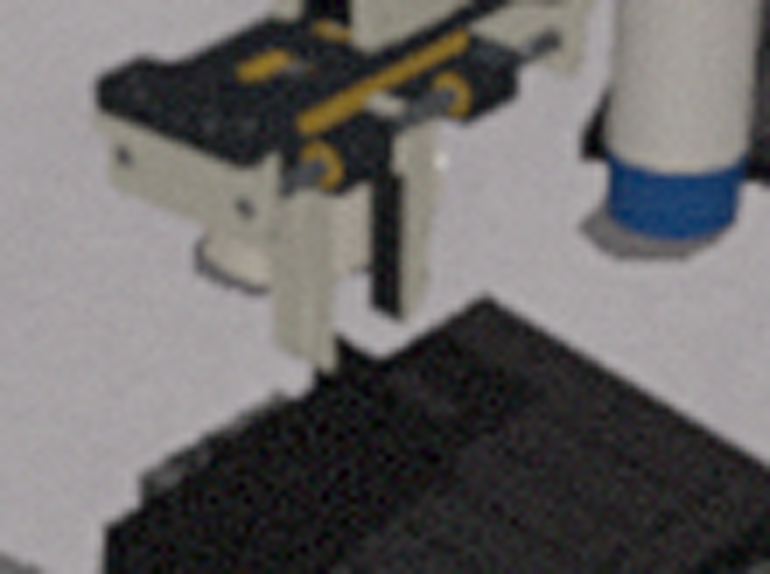

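The fingertips straddle the lug (lug top at crop (350,345), between the tips at (315,362) and (395,312)), so I'll descend and pinch.

>>> apply_moves(
  plan=[
    [0.001,0,0.03,0,0,0],
    [0.001,0,0.055,0,0,0],
    [0.001,0,0.062,0,0,0],
    [0.001,0,0.062,0,0,0],
    [0.001,0,0.062,0,0,0],
  ],
)

```text
t: 15.2
tool_pos: [0.5428, 0.0445, 0.1343]
tool_rot: [[0.988, -0.152, 0.003], [-0.152, -0.988, -0.0], [0.003, -0.0, -1.0]]
wrist_force: [0.8, 0.2, 0.2]
opening: 0.4
```

Run:
```python
from h import *
rel(G(.15))
```

```text
t 15.2 pos [0.5428 0.0445 0.1343] F [0.8 0.2 0.2] open 0.4
rel [-0.0039  0.0002  0.0146] [-0.0001 -0.0036 -0.0004]
```

Down another ~5 mm, then close gently.

>>> apply_moves(
  plan=[
    [-0.002,0,0.006,0,0,0],
    [-0.002,0,0.01,0,0,0],
    [-0.002,0,0.01,0,0,0],
  ],
)

```text
t: 15.45
tool_pos: [0.5406, 0.0451, 0.1277]
tool_rot: [[0.989, -0.151, 0.0], [-0.151, -0.989, -0.0], [0.0, -0.0, -1.0]]
wrist_force: [0.1, 0.0, -0.5]
opening: 0.4
```

>>> apply_moves(
  plan=[
    [0,0,0,0,0,0],
    [0,0,0,0,0,0],
    [0,0,0,0,0,0],
    [0,0,0,0,0,0],
    [0,0,0,0,0,0],
  ],
  claw=1,
  newtons=10,
)

```text
t: 15.87
tool_pos: [0.5406, 0.0447, 0.1276]
tool_rot: [[0.989, -0.151, -0.0], [-0.151, -0.989, -0.001], [0.0, 0.001, -1.0]]
wrist_force: [0.1, -2.1, -0.7]
opening: 0.153
```

Run:
```python
from h import *
rel(G(.15))
```

```text
t 15.87 pos [0.5406 0.0447 0.1276] F [ 0.1 -2.1 -0.7] open 0.153
rel [ 0.0005 -0.0001  0.0011] [ 0.001  -0.0001  0.0004]
```

Run:
```python
from h import *
for s in (.15,.65,1.15,1.5):
    f=lambda a:np.array([-.135*np.cos(a)+.0565*np.sin(a),-(.135*np.sin(a)+.0565*np.cos(a))])/.5
    print(s,[(round(a,2),*(f(a)-f(s)).round(3)) for a in np.arange(s+.1,min(s+.55,1.84),.1)])
```

```text
0.15 [(np.float64(0.25), np.float64(0.016), np.float64(-0.024)), (np.float64(0.35), np.float64(0.035), np.float64(-0.047)), (np.float64(0.45), np.float64(0.056), np.float64(-0.067)), (np.float64(0.55), np.float64(0.079), np.float64(-0.085)), (np.float64(0.65), np.float64(0.104), np.float64(-0.101))]
0.65 [(np.float64(0.75), np.float64(0.026), np.float64(-0.013)), (np.float64(0.85), np.float64(0.053), np.float64(-0.024)), (np.float64(0.95), np.float64(0.081), np.float64(-0.032)), (np.float64(1.05), np.float64(0.11), np.float64(-0.037)), (np.float64(1.15), np.float64(0.139), np.float64(-0.039))]
1.15 [(np.float64(1.25), np.float64(0.029), np.float64(0.001)), (np.float64(1.35), np.float64(0.058), np.float64(0.004)), (np.float64(1.45), np.float64(0.087), np.float64(0.011)), (np.float64(1.55), np.float64(0.115), np.float64(0.02)), (np.float64(1.65), np.float64(0.141), np.float64(0.032))]
1.5 [(np.float64(1.6), np.float64(0.027), np.float64(0.011)), (np.float64(1.7), np.float64(0.053), np.float64(0.024)), (np.float64(1.8), np.float64(0.078), np.float64(0.04))]
```

>>> apply_moves(
  plan=[
    [0,0,0,0,0,0],
    [0,0,0,0,0,0],
    [0,0,0,0,0,0],
  ],
)

```text
t: 16.12
tool_pos: [0.5406, 0.0448, 0.1276]
tool_rot: [[0.989, -0.151, -0.0], [-0.151, -0.989, -0.001], [0.0, 0.001, -1.0]]
wrist_force: [0.1, -3.6, 1.5]
opening: 0.146
```

>>> apply_moves(
  plan=[
    [0.016,0,-0.024,0,0,0],
    [0.035,0,-0.047,0,0,0],
    [0.056,0,-0.067,0,0,0],
    [0.079,0,-0.085,0,0,0],
    [0.104,0,-0.101,0,0,0],
  ],
)

```text
t: 16.53
tool_pos: [0.5914, 0.0368, 0.1782]
tool_rot: [[0.989, -0.151, -0.002], [-0.151, -0.989, -0.001], [-0.002, 0.001, -1.0]]
wrist_force: [-1.7, -3.4, -2.0]
opening: 0.151
```

Run:
```python
from h import *
rel(G(.65))
```

```text
t 16.53 pos [0.5914 0.0368 0.1782] F [-1.7 -3.4 -2. ] open 0.151
rel [ 0.0013 -0.0004  0.0011] [0.0014 0.0028 0.0003]
```

Forces are small and the opening still shows 14 mm held. I'll continue.

>>> apply_moves(
  plan=[
    [0.026,0,-0.013,0,0,0],
    [0.053,0,-0.024,0,0,0],
    [0.081,0,-0.032,0,0,0],
    [0.11,0,-0.037,0,0,0],
    [0.139,0,-0.039,0,0,0],
  ],
)

```text
t: 16.95
tool_pos: [0.661, 0.0258, 0.1979]
tool_rot: [[0.988, -0.151, -0.001], [-0.151, -0.988, -0.001], [-0.001, 0.001, -1.0]]
wrist_force: [-0.9, -4.5, 0.2]
opening: 0.15
```

Run:
```python
from h import *
rel(G(1.15))
```

```text
t 16.95 pos [0.661  0.0258 0.1979] F [-0.9 -4.5  0.2] open 0.15
rel [-0.0002 -0.001   0.0011] [ 0.0017  0.0008 -0.0002]
```

>>> apply_moves(
  plan=[
    [0.029,0,0.001,0,0,0],
    [0.058,0,0.004,0,0,0],
    [0.087,0,0.011,0,0,0],
    [0.115,0,0.02,0,0,0],
    [0.141,0,0.032,0,0,0],
  ],
)

```text
t: 17.37
tool_pos: [0.7314, 0.0148, 0.1818]
tool_rot: [[0.988, -0.152, 0.001], [-0.152, -0.988, -0.002], [0.001, 0.002, -1.0]]
wrist_force: [-0.8, -4.6, 1.5]
opening: 0.149
```

Run:
```python
from h import *
rel(G(1.65))
```

```text
t 17.37 pos [0.7314 0.0148 0.1818] F [-0.8 -4.6  1.5] open 0.149
rel [-0.0016 -0.0016  0.0014] [ 0.0019 -0.0012 -0.0005]
```

>>> apply_moves(
  plan=[
    [0.013,0,0.007,0,0,0],
    [0.026,0,0.015,0,0,0],
    [0.038,0,0.0225,0,0,0],
    [0.038,0,0.0225,0,0,0],
  ],
)

```text
t: 17.7
tool_pos: [0.7503, 0.0118, 0.1696]
tool_rot: [[0.988, -0.152, 0.001], [-0.152, -0.988, -0.001], [0.001, 0.001, -1.0]]
wrist_force: [1.1, -6.0, 0.3]
opening: 0.151
```

Run:
```python
from h import *
rel(G(1.8))
crop("scene",270,120,430,240,5,"s7.png")
```

```text
t 17.7 pos [0.7503 0.0118 0.1696] F [ 1.1 -6.   0.3] open 0.151
rel [-0.0025 -0.0018 -0.0001] [ 0.0017 -0.0014 -0.0009]
```

View pics/s7.png

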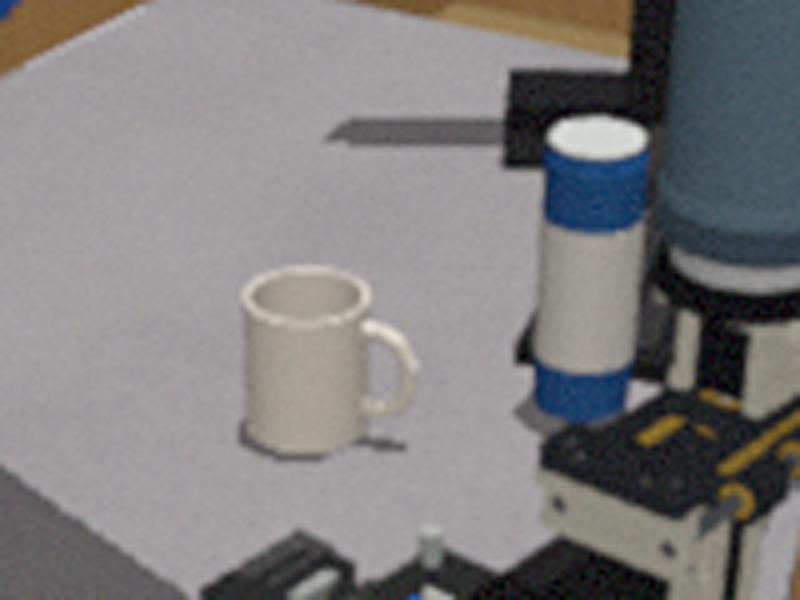

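The box is open with the plunger visible, and the lug is held at about 1.8 rad, past upright. I'll release and back away.

>>> apply_moves(
  plan=[
    [0,0,0,0,0,0],
    [0,0,0,0,0,0],
    [0,0,0,0,0,0],
    [0,0,0,0,0,0],
    [0,0,0,0,0,0],
  ],
  claw=0.2,
)

```text
t: 18.17
tool_pos: [0.7491, 0.0139, 0.1703]
tool_rot: [[0.989, -0.15, -0.0], [-0.15, -0.989, 0.0], [-0.0, -0.0, -1.0]]
wrist_force: [-0.8, 0.2, 0.5]
opening: 0.392
```

>>> apply_moves(
  plan=[
    [0.02,0,0,0,0,0],
    [0.03,0,-0.03,0,0,0],
    [0.03,0,-0.1,0,0,0],
    [0.03,0,-0.18,0,0,0],
    [0.03,0,-0.26,0,0,0],
  ],
)

```text
t: 18.58
tool_pos: [0.7634, 0.0115, 0.3007]
tool_rot: [[0.989, -0.151, -0.002], [-0.151, -0.989, 0.001], [-0.002, -0.0, -1.0]]
wrist_force: [1.5, -0.1, 0.1]
opening: 0.4
```

Run:
```python
from h import *
rel([.5,-.2,.32])
```

```text
t 18.58 pos [0.7634 0.0115 0.3007] F [ 1.5 -0.1  0.1] open 0.4
rel [-0.4572  0.4974 -0.0375] [-0.0003  0.0031  0.0009]
```

>>> apply_moves(
  plan=[
    [-0.1,0.25,-0.05,0,0,0],
    [-0.1,0.25,-0.05,0,0,0],
    [-0.1,0.25,-0.05,0,0,0],
    [-0.1,0.25,-0.05,0,0,0],
    [-0.25,0.35,-0.05,0,0,0],
  ],
)

```text
t: 19.0
tool_pos: [0.6602, -0.1237, 0.3235]
tool_rot: [[0.988, -0.151, 0.001], [-0.151, -0.988, 0.001], [0.001, -0.001, -1.0]]
wrist_force: [-0.4, -0.9, -0.3]
opening: 0.403
```

>>> apply_moves(
  plan=[
    [-0.25,0.25,0,0,0,0],
    [-0.25,0.25,0,0,0,0],
    [-0.25,0.25,0,0,0,0],
    [-0.25,0.25,0,0,0,0],
    [-0.25,0.25,0,0,0,0],
  ],
)

```text
t: 19.42
tool_pos: [0.5117, -0.2297, 0.3258]
tool_rot: [[0.988, -0.154, -0.001], [-0.154, -0.988, -0.002], [-0.001, 0.002, -1.0]]
wrist_force: [1.2, -0.9, -0.0]
opening: 0.4
```

>>> apply_moves(
  plan=[
    [0,0,0,0,0,0],
    [0,0,0,0,0,0],
    [0,0,0,0,0,0],
  ],
)

```text
t: 19.67
tool_pos: [0.5166, -0.2265, 0.3253]
tool_rot: [[0.989, -0.15, 0.001], [-0.15, -0.989, 0.001], [0.001, -0.001, -1.0]]
wrist_force: [-0.8, -1.2, 0.8]
opening: 0.397
```

Run:
```python
from h import *
rel([.5,-.2,.32])
a=optics.snapshot("top")[110:320,140:500,::-1]; b=optics.snapshot("scene")[130:430,100:500,::-1]
a=cv2.resize(a,(400,233)); cv2.imwrite("pics/fin.png",cv2.resize(np.vstack([a,b]),None,fx=1.1,fy=1.1,interpolation=cv2.INTER_CUBIC))
```

```text
t 19.67 pos [ 0.5166 -0.2265  0.3253] F [-0.8 -1.2  0.8] open 0.397
rel [-0.0408 -0.0474  0.0106] [-0.0008 -0.001   0.0014]
```

View pics/fin.png

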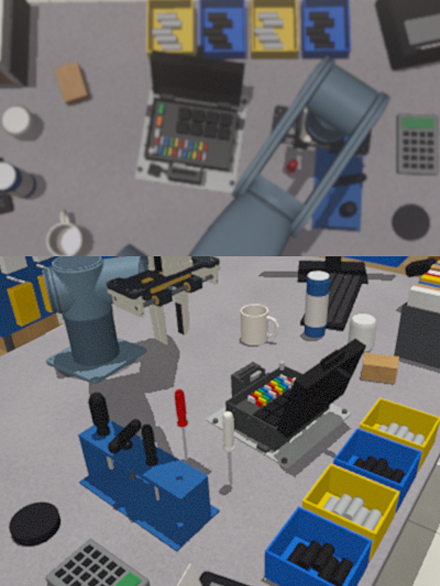

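The lid rests back past upright, the rod stands in its hole, and the other objects look unmoved. I'll hand in.

```bash
python3 -c "
from workcell import job
print(job.close_job())"
```

```text
the job is handed in; nothing more can be done
None
```

The lid is open and resting back past upright, the push rod is back in its rack hole, and the job was handed in at about 20 s of the 61 s allowed.

- **Latch:** I felt through the slot with the rod and touched the side of the tab about 8 mm off the middle. That put its centre about 15.5 mm off. Pressing there freed the lid: the wrist force read 5.1 N, about 6 N allowing for the rod's weight, with the tip 28.8 mm below the mouth. The picture then showed the lid's front corner raised.
- **Rod:** it went back into its own hole, within about 0.3 mm of where it was gripped.
- **Lid:** I pinched the lift lug with 10 N, carried it round to about 1.8 rad and let go. The side force at the lug grew to about 6 N, because I was roughly 1 mm off to the side, and went away on release.
- **Last checks:** the final pictures show the lid leaning back, the rod upright and the gripper clear of everything, with wrist force near zero. Nothing looked out of place, but the arm hid part of the rack in the top view, and the relay is too small there to judge closely. The full 1.85 rad lid angle was judged by eye, not measured.
- **Disagreement:** the scene camera and the arm's own readings differed by 2 to 5 mm on the rod tip. I settled that by feel in the slot.

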